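# Settle the rocking half-moon weight flat on the print

### The arm

A 6-joint arm with a two-finger parallel gripper is mounted at the origin on the work surface. World frame = base frame: x ahead of the robot, y to its left, z up, the work surface at z = 0. Lengths are in mm, angles in rad, forces in N, time in s.
With the tool pointing down it reaches from about 350 to 975 mm from the base axis. Payload 7.1 kg.
Tool frame: the origin (TCP) lies at the very end of the fingers, on their centre line; the grasp point (between the pads) lies 19 mm behind it; z points along the fingers, x is the direction in which the jaws open and shut, and the axes are right-handed (so a half turn about z gives the same grasp; the last joint's range is limited). The gripper opens to 88 mm and grips with 3 to 60 N. Pads are 20 mm wide; open, the fingers measure 115 mm over their backs; the gripper's body (75 mm by 178 mm) begins 61 mm behind the grasp point.
Start: joints at [-1.126, 0.423, 1.63, -0, 1.089, -0.019], TCP at [279.608, -558.949, 222.675] pointing down, gripper open.
Joint ranges: [-3, 3], [-0.9, 2.11], [0.09, 2.58], [-1.31, 4.45], [0.11, 2.69], [-2.54, 2.54]. Speed limits (rad/s): [2.39, 2.39, 3.01, 3.14, 3.14, 3.14].

### API

Orientations are given as a rotation vector (axis times angle).
In Python, from cell import readout, eyes, ctrl gives the robot as it stands.
- The arm moves only by the tool arm_command, never from a script. Its argument "deltas" is one flat list of numbers, 7 for each row, row after row: the finger opening in cm, from 0 to 8.78, then the shift along the world's x, y, z in cm, then the turn, a rotation vector about the world's x, y, z in degrees. In form: [jaw, x, y, z, wx, wy, wz, jaw, x, y, z, wx, wy, wz, ...]. A call has 1 to 12 rows; each row shifts and turns the commanded pose from where the row before left it; what a row does not reach is not made up. A row lasts 1/10 s, in which the tool goes at most 50 mm and 8.59 degrees, less where a joint would pass 70% of its speed; a pose out of reach is approached as far as the arm can. A call with a gripper value outside its range is refused whole. The fingers move at their own pace and stop on an object; "squeeze" is the grip in N (left out, the last holds). Time passes only in rows, so rows that do not move let the fingers close. It gives the time, the measured TCP pose, the force and the opening at its end, in the units of the state.
- readout.sense(): the state, without advancing time (a new reading comes with each control period).
- eyes.get_image(name): name is "side" or "top"; returns a dict with "color" (400x640x3 uint8, red, green, blue), "intrinsics" (3x3 intrinsics, pixels), "T" (4x4, takes a point from camera to world coordinates). Camera axes: x right, y down, z forward; pixel columns grow to the right and rows downward; lengths in mm; the calibration is good to about 2 mm. A picture is of the moment at which its call begins. There is no depth.
- ctrl.close_job(): hands the job in, once; it reports no verdict.
Trained networks look in the newest picture that a camera, given by its name, has taken for a name from the list of things; names that differ only in an ending like _2 or _b are one class to them, and where a whole thing is asked for, a point or a joint stands for the part that bears it (a point fixed in the world has none). Each returns a list of dicts, best first, with "score" (0 to 1); they miss things now and then, are a little off and sometimes report something else, mostly with a low value. They report only what shows in the picture. A call takes as long as a camera call. They do not tell look-alikes from the thing itself.
- eyes.find_in(camera, thing): "xy" ([column, row] in pixels, amid what is visible of it).
- eyes.masks_of(camera, thing): "pixels" (400x640 bool, what is visible of it) and "xy" ([column, row] in pixels, amid what is visible of it).
The state is a dict: "t": time; "joints": joint angles; "qvel": joint speeds; "joint_torque": joint torques, N m; "ee_pos": TCP position; "ee_rot": TCP orientation; "ft_force": force on the tool from outside, world axes, zero at the start; "torque": the same for the moment, N m; "width": finger opening in mm.
Only numpy, scipy, OpenCV 4.12 (cv2) and the standard library are available. Lean on these libraries where they do the work, as an engineer would, in place of code of your own. Each camera call takes 0.05 s, during which the arm holds its last target.

### The job

One of the three half-moon steel weights has been left on its round edge, where it rocks. Take hold of it so that it is still, set it down on the printed sheet on the speckled board, still on its edge, and tip it over so that it ends lying flat on one of its half-moon faces, its middle within 3 cm of the middle of the sheet. Leave the other two weights where they are.

Things in the scene. Friction and masses are not known exactly. Their poses are not given: they have to be found in the camera images.
- weight: Weight to settle: steel half disc, radius 50, 24 mm thick, about 0.6 kg. Starts on the table on its round edge, straight edge up, rocking in its plane, a few degrees or at a touch. Origin mid-thickness, 25 mm from straight edge and from arc crown. x along straight edge, y thickness, z to straight edge. Pushed sideways near its top it falls over past a 25 degree lean; the origin then ends about 37 mm along the push.
- sheet_mid (a point): Middle of the printed sheet: white paper 200 (x) by 150 mm (y) with a dark frame, glued flat on the speckled board, its face 36 mm above the table. x along the board's length, away from the robot; y left, z up.
- arch: A second, equal half-moon weight (radius 50 mm, 24 mm thick) that stands steadily on the table on its straight edge, round side up: leave it. Origin at its middle, 25 mm above the table; y along the thickness.
- flat: A third, equal half-moon weight that already lies flat on the table: leave it. Origin at its middle, 12 mm above the table; y vertical.
- board: The fixed white, dark-speckled foam board under the sheet, 35 mm thick, 270 mm wide (y); origin on the table below the sheet's middle, axes as the sheet's. It reaches 150 mm to -x and 340 mm to +x of the origin. A low fixed blue saucer of black paint (124 mm across, 14 mm high) stands on it at x 260, y 30 mm.
Not all that is in view belongs to the job. What is shaped like the weight but pink or yellow is not meant.

How it is judged (in metres and radians):
On the way, in this order (a step that is already met when the one before it is completed fails the run):
1. the rocking weight is held by the fingers, at rest, still upright on edge (angle between weight's own y axis and vertical between 1.31 and 1.83 rad and contact force between the fingers and weight above 1 N and angular speed of weight below 0.3 rad/s), for 0.2 s.
2. it is set on its edge on the sheet (angle between weight's own y axis and vertical between 1.31 and 1.83 rad and horizontal distance between weight and sheet_mid below 0.075 m and contact force between weight and board above 0.5 N), for 0.1 s.
At the end, for the whole second after the job is handed in: The weight lies at rest, flat (within 10 degrees) on one of its half-moon faces on the sheet, its origin within 30 mm of the sheet's middle, and the other two weights are within 30 mm of where they were ((angle between weight's own y axis and vertical below 0.17 rad or angle between weight's own y axis and vertical above 2.97 rad) and horizontal distance between weight and sheet_mid below 0.03 m and z of weight in the frame of sheet_mid below 0.016 m and contact force between weight and board above 1 N and linear speed of weight below 0.03 m/s and angular speed of weight below 0.3 rad/s); the robot touches nothing.
It fails at once if another weight is moved by more than 30 mm (distance of any of arch, flat from where it was at the start of the episode above 0.03 m).
It also fails if it takes over 45 s, if anything falls off the work surface, if the arm or the gripper's body presses on something with over 40 N, if the wrist force passes 120 N, or if a joint passes its speed limit or range.

## Working session

There is one attempt and no reset: what is moved stays moved. The work goes in short steps, Python scripts to look and compute and a tool call to move; the robot and the scene stay as the last step left them, time stands still between calls to the robot, and variables do not carry over. Pictures are saved under pics/ and viewed, and the job is handed in when it is done.

Besides the shell and the picture viewer there is one more tool, called after "Emit:" as name(argument=value, ...) on one line, values as JSON. arm_command: Moves the arm, as the interface text tells. Its arguments: {"type":"object","properties":{"deltas":{"type":"array","items":{"type":"number"}},"squeeze":{"type":"number"}},"required":["deltas"]}

```bash
mkdir -p pics
cat > h.py <<'E'
import numpy as np, cv2
from cell import readout, eyes, ctrl
def shot(c,n):
    im=eyes.get_image(c); cv2.imwrite(f'pics/{n}.png',im['color'][:,:,::-1]); return im
def ray(im,px,z):
    K=np.array(im['intrinsics']);T=np.array(im['T'])
    d=T[:3,:3]@np.linalg.solve(K,[px[0],px[1],1.]);o=T[:3,3]
    return o+d*(z-o[2])/d[2]
def proj(im,p):
    K=np.array(im['intrinsics']);T=np.array(im['T'])
    c=T[:3,:3].T@(np.array(p,float)-T[:3,3]); q=K@c; return q[:2]/q[2]
E
python3 - <<'E'
from h import *
for c in('top','side'):
    im=shot(c,c+'0'); print(c,np.round(im['T'],2).tolist(),np.array(im['intrinsics']).tolist())
    for t in('weight','sheet_mid','arch','flat','board'):
        try: print(t,[(np.round(r['xy']),round(r['score'],2)) for r in eyes.find_in(c,t)])
        except Exception as e: print(t,e)
s=readout.sense();print(s)
E
```

```text
top [[0.02, -1.0, 0.07, 413.53], [-1.0, -0.03, -0.01, 0.31], [0.01, -0.07, -1.0, 1007.49], [0.0, 0.0, 0.0, 1.0]] [[408.442704804516, 0.0, 320.10999806329244], [0.0, 408.442704804516, 199.92994247032172], [0.0, 0.0, 1.0]]
weight [(array([384., 260.]), 0.94), (array([297., 210.]), 0.93), (array([351., 224.]), 0.81)]
sheet_mid [(array([198., 120.]), 0.83), (array([440., 219.]), 0.26)]
arch [(array([442., 220.]), 0.61)]
flat [(array([397., 149.]), 0.85)]
board [(array([198., 119.]), 0.91)]
side [[-0.99, -0.09, 0.09, 407.1], [-0.13, 0.64, -0.76, 737.28], [0.01, -0.76, -0.65, 706.65], [0.0, 0.0, 0.0, 1.0]] [[510.4023293497421, 0.0, 317.5033974480334], [0.0, 510.4023293497421, 196.57631033582095], [0.0, 0.0, 1.0]]
weight [(array([397., 182.]), 0.91), (array([332., 244.]), 0.67)]
sheet_mid [(array([174., 332.]), 0.93)]
arch [(array([355., 132.]), 0.91)]
flat [(array([277., 158.]), 0.61)]
board [(array([177., 335.]), 0.67)]
{'t': 0.6, 'joints': array([-1.12597966e+00,  4.23061500e-01,  1.62988107e+00,  2.34202800e-05,
        1.08860287e+00, -1.89890903e-02]), 'qvel': array([ 0.00095697, -0.00068655,  0.00058221,  0.00166314,  0.00117272,
       -0.00044805]), 'joint_torque': array([-2.87242610e-04, -5.44296062e+01, -2.73926568e+01,  6.43511466e-02,
        1.71512127e-02, -2.01509636e-05]), 'ee_pos': array([ 279.63084238, -558.9534567 ,  222.70656969]), 'ee_rot': array([ 2.67251303e+00, -1.65143192e+00,  7.99899749e-05]), 'ft_force': array([ 0.07638297, -0.63158531,  0.84807571]), 'torque': array([ 0.04237126,  0.00526353, -0.01773766]), 'width': 87.71092298842731}
```

View pics/top0.png

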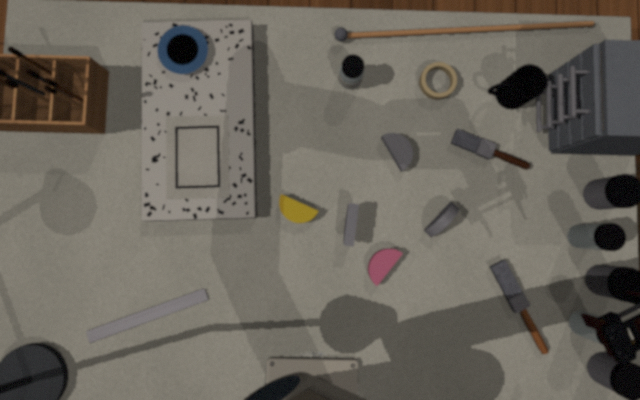

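View pics/side0.png

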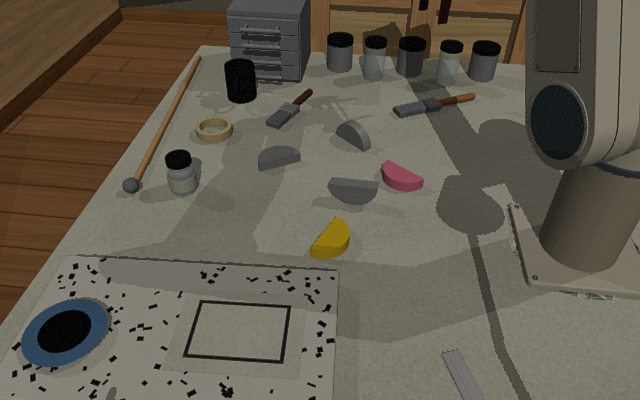

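The rocking weight is the steel one at top (351,225) / side (354,190). The arch is at top (443,219), the flat one at top (397,150), and pink and yellow are decoys. Next I measure the weight and the sheet.

```bash
cat > m.py <<'E'
from h import *
def edge(im,cam,near):
    b=None
    for r in eyes.masks_of(cam,'weight'):
        if np.hypot(*(np.array(r['xy'])-near))<18: b=r;break
    return b
if __name__=='__main__':
    for k in range(2):
        im=eyes.get_image('top'); r=edge(im,'top',(351,225))
        if r:
            ys,xs=np.nonzero(r['pixels']); box=cv2.minAreaRect(np.c_[xs,ys].astype(np.float32)); P=cv2.boxPoints(box)
            print('top',r['score'],np.round(r['xy']),len(xs),np.round(P,1).tolist())
            for p in P: print(np.round(ray(im,p,50)))
    im=eyes.get_image('side');r=edge(im,'side',(354,190))
    if r: ys,xs=np.nonzero(r['pixels']);print('side',r['xy'],xs.min(),xs.max(),ys.min(),ys.max())
    im=shot('top','t1'); c=im['color']
    cv2.imwrite('pics/t1z.png',cv2.resize(c[190:260,310:400,::-1],None,fx=8,fy=8,interpolation=cv2.INTER_CUBIC))
    cv2.imwrite('pics/t1s.png',cv2.resize(c[110:200,150:250,::-1],None,fx=6,fy=6,interpolation=cv2.INTER_CUBIC))
    im=shot('side','s1');c=im['color']
    cv2.imwrite('pics/s1z.png',cv2.resize(c[160:220,310:400,::-1],None,fx=8,fy=8,interpolation=cv2.INTER_CUBIC))
    for px in [(175.5,126),(217,126.5),(219,187),(176.5,187)]: print('sheet top',np.round(ray(eyes.get_image('top'),px,36)))
    for px in [(201,302),(290.5,306),(281,362),(185,356)]: print('sheet side',np.round(ray(im,px,36)))
E
python3 m.py
```

```text
top 0.89 [351. 226.] 471 [[342.0, 244.60000610351562], [347.29998779296875, 202.8000030517578], [358.70001220703125, 204.1999969482422], [353.5, 246.10000610351562]]
[381. -62.  50.]
[479. -72.  50.]
[476. -99.  50.]
[378. -89.  50.]
top 0.64 [352. 224.] 480 [[342.0, 245.0], [347.1000061035156, 202.8000030517578], [358.70001220703125, 204.1999969482422], [353.6000061035156, 246.39999389648438]]
[380. -62.  50.]
[479. -72.  50.]
[476. -99.  50.]
[377. -89.  50.]
side [352.8, 191.1] 332 380 176 204
sheet top [654. 344.  36.]
sheet top [656. 244.  36.]
sheet top [510. 233.  36.]
sheet top [507. 334.  36.]
sheet side [657. 243.  36.]
sheet side [511. 232.  36.]
sheet side [508. 334.  36.]
sheet side [651. 342.  36.]
```

View pics/t1z.png

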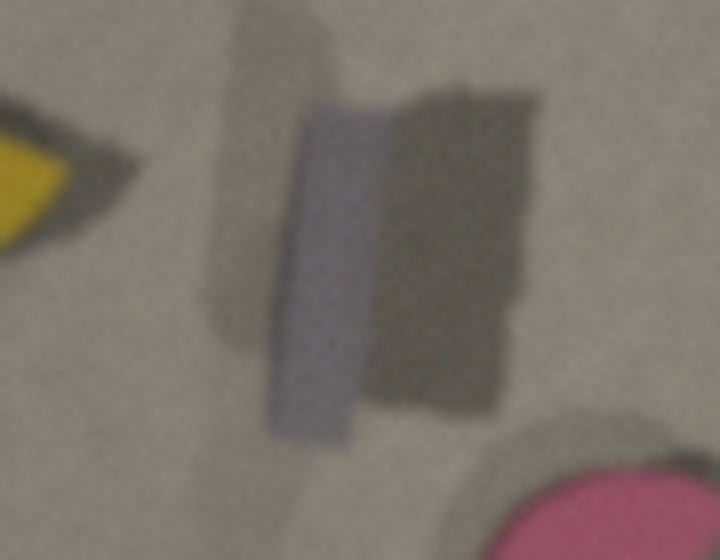

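View pics/s1z.png

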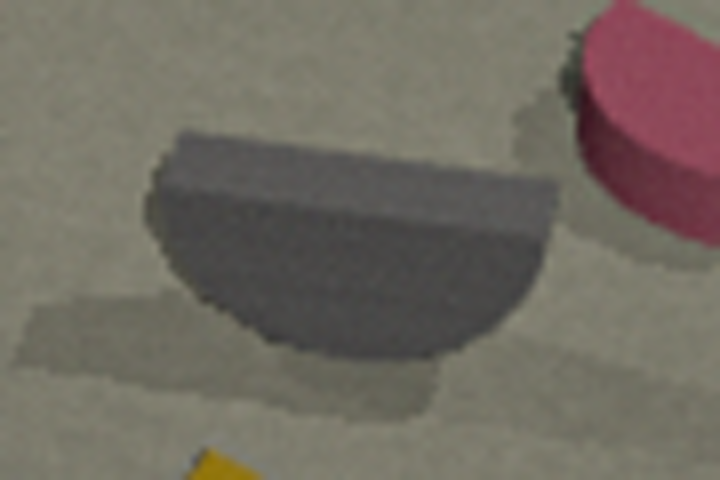

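View pics/t1s.png

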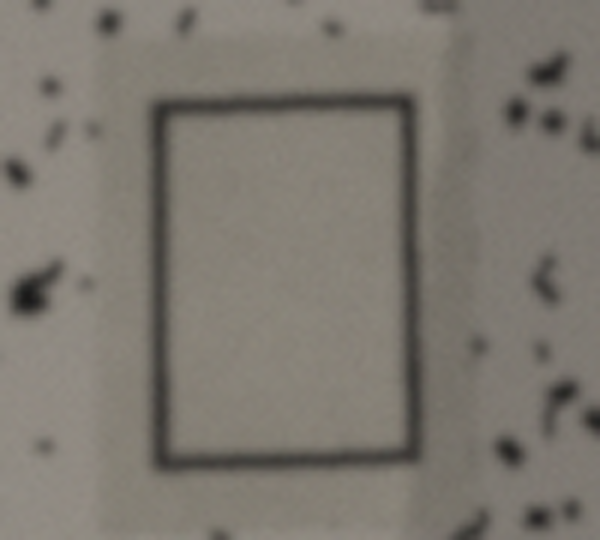

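Run:
```python
from h import *
im=shot('side','s2')
for p in [(332.5,176.5),(379.5,183),(378.5,190),(330.5,184),(355.2,183.4)]: print(np.round(ray(im,p,50)))
P=np.array(im['T'])[:3,3];print(P)
```

```text
[478. -97.  50.]
[380. -88.  50.]
[381. -65.  50.]
[479. -71.  50.]
[429. -80.  50.]
[407.09514062 737.27991582 706.6491782 ]
```

Emit:
arm_command(deltas=[8.7, 1.3, 4.3, 0, 0, 0, -3, 8.7, 1.3, 4.3, 0, 0, 0, -3, 8.7, 1.4, 4.4, 0, 0, 0, -3, 8.7, 1.4, 4.4, 0, 0, 0, -3, 8.7, 1.4, 4.4, 0, 0, 0, -3, 8.7, 1.4, 4.4, 0, 0, 0, -3, 8.7, 1.4, 4.4, 0, 0, 0, -3, 8.7, 1.4, 4.4, 0, 0, 0, -3, 8.7, 1.3, 4.3, 0, 0, 0, -3, 8.7, 1.3, 4.3, 0, 0, 0, -3, 8.7, 1.3, 4.3, 0, 0, 0, -2.4, 8.7, 0, 0, 0, 0, 0, 0])

```text
t: 2.45
ee_pos: [429.7, -75.9, 223.0]
ee_rot: [-2.11, 2.326, -0.0]
ft_force: [-0.6, -0.0, 0.2]
width: 86.9
```

Emit:
arm_command(deltas=[6, 0, -0.45, -4, 0, 0, 0, 6, 0, 0, -4, 0, 0, 0, 6, 0, 0, -4, 0, 0, 0, 6, 0, 0, -3, 0, 0, 0, 6, 0, 0, -1, 0, 0, 0, 6, 0, 0, 0, 0, 0, 0, 6, 0, 0, 0, 0, 0, 0])

```text
t: 3.15
ee_pos: [429.3, -84.9, 63.5]
ee_rot: [-2.105, 2.331, -0.002]
ft_force: [1.0, -0.1, -0.1]
width: 60.1
```

Run:
```python
from h import *
for c,(x,y) in (('top',(300,180)),('side',(300,130))):
    im=shot(c,c+'g'); cv2.imwrite(f'pics/{c}gz.png',cv2.resize(im['color'][y:y+90,x:x+110,::-1],None,fx=6,fy=6,interpolation=cv2.INTER_CUBIC))
print(readout.sense()['ee_pos'])
```

```text
[429.78015094 -84.88147646  64.08835703]
```

View pics/sidegz.png

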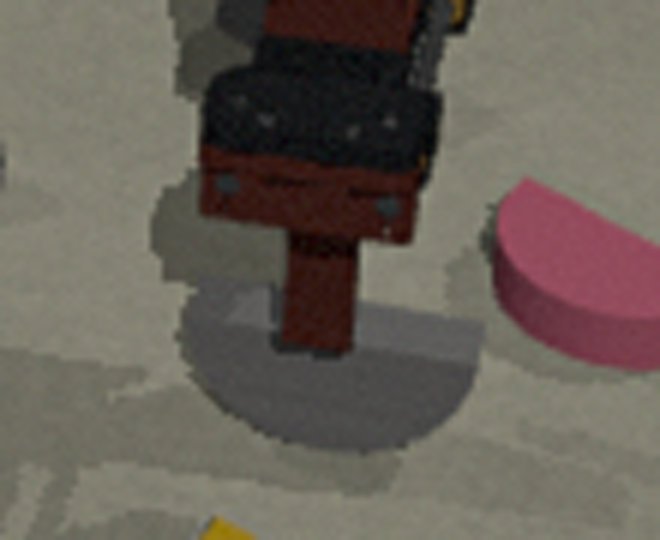

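The fingers are above the weight and straddling it, with the middle of its straight edge near the fingers. I correct y by 4.5 mm, go down and grip.

Emit:
arm_command(deltas=[6, 0, 0.45, -1, 0, 0, 0, 6, 0, 0, -2, 0, 0, 0, 6, 0, 0, -1.8, 0, 0, 0, 6, 0, 0, 0, 0, 0, 0, 6, 0, 0, 0, 0, 0, 0], squeeze=30)

```text
t: 3.75
ee_pos: [428.6, -79.8, 14.8]
ee_rot: [2.106, -2.331, -0.0]
ft_force: [0.4, 0.5, -0.2]
width: 59.7
```

Emit:
arm_command(deltas=[2, 0, 0, 0, 0, 0, 0, 2, 0, 0, 0, 0, 0, 0, 2, 0, 0, 0, 0, 0, 0, 2, 0, 0, 0, 0, 0, 0, 2, 0, 0, 0, 0, 0, 0, 2, 0, 0, 0, 0, 0, 0, 2, 0, 0, 0, 0, 0, 0, 2, 0, 0, 0, 0, 0, 0, 2, 0, 0, 0, 0, 0, 0])

```text
t: 4.65
ee_pos: [429.0, -80.2, 15.0]
ee_rot: [-2.105, 2.331, -0.001]
ft_force: [-1.2, -3.3, 7.2]
width: 23.5
```

Run:
```python
from h import *
for c,(x,y) in (('top',(300,180)),('side',(300,130))):
    im=shot(c,c+'h'); cv2.imwrite(f'pics/{c}hz.png',cv2.resize(im['color'][y:y+90,x:x+110,::-1],None,fx=6,fy=6,interpolation=cv2.INTER_CUBIC))
s=readout.sense();print(s['ee_pos'],s['width'],s['ft_force'])
```

```text
[428.97240344 -80.17293757  15.01448712] 23.553455293683502 [-0.53592679 -2.6998788   5.78921766]
```

View pics/sidehz.png

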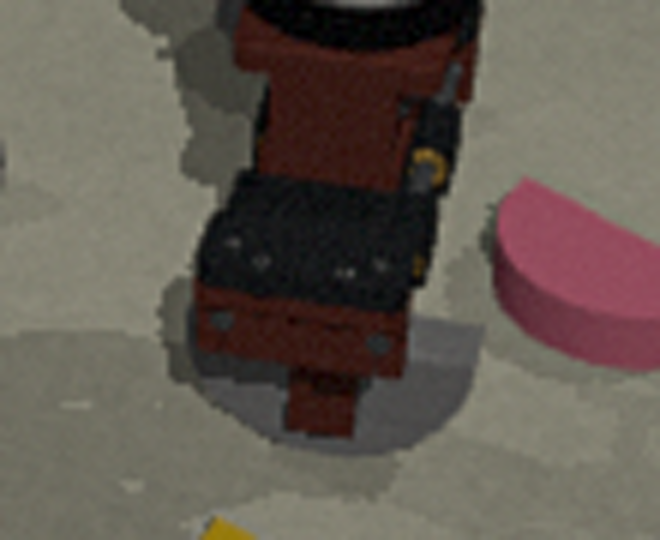

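The weight is held, with a width of 23.5 mm. I lift it and carry it towards (578, 251), which is 37 mm short of the sheet's middle (582, 288) in y.

Emit:
arm_command(deltas=[2, 0, 0, 2, 0, 0, 0, 2, 0, 0, 4, 0, 0, 0, 2, 0, 0, 4, 0, 0, 0, 2, 1, 2, 0, 0, 0, 0, 2, 1.9, 4.2, 0, 0, 0, 0, 2, 2, 4.5, 0, 0, 0, 0, 2, 2, 4.5, 0, 0, 0, 0, 2, 2, 4.5, 0, 0, 0, 0, 2, 2, 4.5, 0, 0, 0, 0, 2, 2, 4.5, 0, 0, 0, 0, 2, 1.5, 3.4, 0, 0, 0, 0, 2, 0.5, 1, 0, 0, 0, 0], squeeze=30)

```text
t: 5.95
ee_pos: [578.0, 254.6, 113.5]
ee_rot: [-2.109, 2.328, 0.001]
ft_force: [0.5, 0.2, -5.6]
width: 24.0
```

Emit:
arm_command(deltas=[2, 0, 0, 0, 0, 0, 0, 2, 0, 0, 0, 0, 0, 0, 2, 0, 0, 0, 0, 0, 0])

```text
t: 6.25
ee_pos: [576.4, 249.4, 114.0]
ee_rot: [2.103, -2.331, -0.001]
ft_force: [0.2, -0.2, -5.8]
width: 24.4
```

Run:
```python
from h import *
for c in ('top','side'): im=shot(c,c+'c')
cv2.imwrite('pics/sidecz.png',cv2.resize(im['color'][200:380,100:340,::-1],None,fx=3,fy=3,interpolation=cv2.INTER_CUBIC))
s=readout.sense();print(s['ee_pos'],s['width'],s['ft_force'])
```

```text
[577.06079997 249.63483188 114.52076114] 23.7602888493017 [ 0.1024739  -0.49940267 -6.43410091]
```

View pics/sidecz.png

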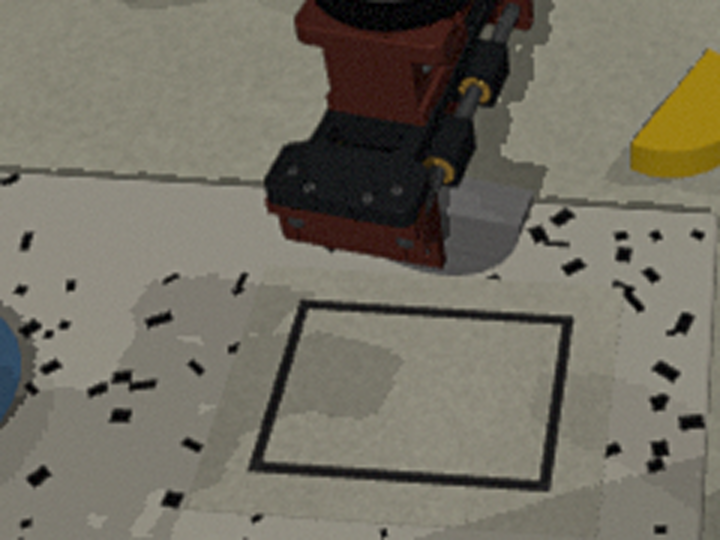

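Emit:
arm_command(deltas=[2, 0.5, 0.15, -2, 0, 0, 0, 2, 0, 0, -2, 0, 0, 0, 2, 0, 0, -1.5, 0, 0, 0, 2, 0, 0, -0.5, 0, 0, 0, 2, 0, 0, 0, 0, 0, 0, 2, 0, 0, -0.1, 0, 0, 0, 2, 0, 0, 0, 0, 0, 0])

```text
t: 7.05
ee_pos: [583.2, 252.8, 54.5]
ee_rot: [-2.105, 2.33, -0.001]
ft_force: [0.6, 0.1, -6.2]
width: 23.7
```

Emit:
arm_command(deltas=[2, 0, 0, -0.1, 0, 0, 0, 2, 0, 0, -0.05, 0, 0, 0, 2, 0, 0, 0, 0, 0, 0])

```text
t: 7.35
ee_pos: [582.7, 252.6, 52.4]
ee_rot: [-2.106, 2.331, -0.0]
ft_force: [1.2, -0.1, -7.1]
width: 23.7
```

Emit:
arm_command(deltas=[2, 0, 0, -0.1, 0, 0, 0, 2, 0, 0, 0, 0, 0, 0])

```text
t: 7.55
ee_pos: [582.5, 252.5, 51.1]
ee_rot: [2.106, -2.331, -0.0]
ft_force: [-0.5, 0.4, -6.9]
width: 23.5
```

Emit:
arm_command(deltas=[2, 0, 0, -0.1, 0, 0, 0, 2, 0, 0, 0, 0, 0, 0, 2, 0, 0, 0, 0, 0, 0])

```text
t: 7.85
ee_pos: [582.6, 252.5, 50.1]
ee_rot: [-2.106, 2.331, -0.0]
ft_force: [0.5, -0.2, -5.9]
width: 24.2
```

Emit:
arm_command(deltas=[2, 0, 0, -0.1, 0, 0, 0, 2, 0, 0, 0, 0, 0, 0])

```text
t: 8.05
ee_pos: [582.7, 252.6, 50.1]
ee_rot: [-2.106, 2.331, -0.0]
ft_force: [-2.4, -1.4, 3.6]
width: 24.2
```

Emit:
arm_command(deltas=[2, 0, 0, -0.1, 0, 0, 0, 2, 0, 0, 0, 0, 0, 0, 2, 0, 0, 0, 0, 0, 0])

```text
t: 8.35
ee_pos: [582.8, 252.6, 50.0]
ee_rot: [-2.105, 2.331, -0.0]
ft_force: [-5.6, -3.1, 12.3]
width: 23.8
```

It is in contact with the board. I take off part of the load and check before releasing.

Emit:
arm_command(deltas=[2, 0, 0, 0.1, 0, 0, 0, 2, 0, 0, 0, 0, 0, 0])

```text
t: 8.55
ee_pos: [582.7, 252.6, 50.0]
ee_rot: [-2.106, 2.331, -0.0]
ft_force: [-4.7, -1.7, 8.1]
width: 23.6
```

Run:
```python
from h import *
im=shot('top','topd'); cv2.imwrite('pics/topdz.png',cv2.resize(im['color'][90:220,140:280,::-1],None,fx=5,fy=4,interpolation=cv2.INTER_CUBIC))
im=shot('side','sided')
cv2.imwrite('pics/sidedz.png',cv2.resize(im['color'][220:380,140:340,::-1],None,fx=3.5,fy=3.5,interpolation=cv2.INTER_CUBIC))
s=readout.sense();print(s['ee_pos'],s['width'],s['ft_force'])
```

```text
[582.73083738 252.57804598  50.01247768] 23.928525665892625 [-3.88236259 -1.70297303  7.7455211 ]
```

View pics/sidedz.png

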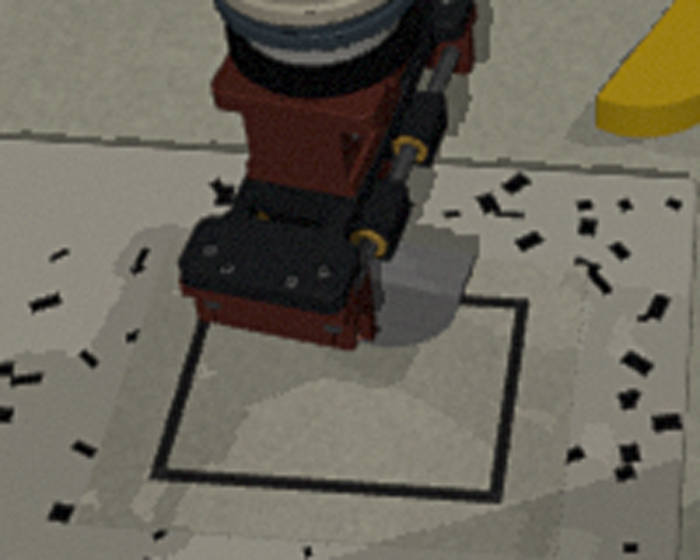

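View pics/topdz.png

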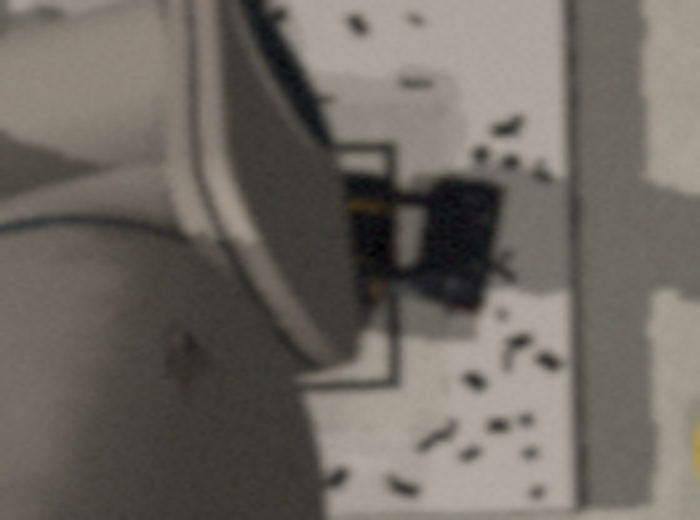

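Emit:
arm_command(deltas=[2, 0, 0, 0.15, 0, 0, 0, 2, 0, 0, 0, 0, 0, 0, 3, 0, 0, 0, 0, 0, 0, 5, 0, 0, 0, 0, 0, 0, 6, 0, 0, 0, 0, 0, 0, 6, 0, 0, 0, 0, 0, 0, 6, 0, 0, 0, 0, 0, 0])

```text
t: 9.35
ee_pos: [582.8, 252.6, 50.8]
ee_rot: [-2.105, 2.331, -0.0]
ft_force: [-0.5, 0.1, -0.3]
width: 58.0
```

Emit:
arm_command(deltas=[6, 0, 0, 1, 0, 0, 0, 6, 0, 0, 2, 0, 0, 0, 6, 0, 0, 2, 0, 0, 0, 6, 0, 0, 3, 0, 0, 0, 6, 0, 0, 0, 0, 0, 0])

```text
t: 9.85
ee_pos: [585.3, 253.7, 135.5]
ee_rot: [-2.101, 2.326, -0.004]
ft_force: [1.0, -0.7, 1.3]
width: 60.1
```

Run:
```python
from h import *
im=shot('top','tope'); cv2.imwrite('pics/topez.png',cv2.resize(im['color'][90:220,140:280,::-1],None,fx=4,fy=4,interpolation=cv2.INTER_CUBIC))
im=shot('side','sidee')
cv2.imwrite('pics/sideez.png',cv2.resize(im['color'][220:380,140:340,::-1],None,fx=3.5,fy=3.5,interpolation=cv2.INTER_CUBIC))
s=readout.sense();print(s['ee_pos'],s['width'],s['ft_force'])
```

```text
[583.10194785 252.75632747 131.88003645] 60.16395479518675 [-0.44910353 -0.50045521 -0.15190481]
```

View pics/sideez.png

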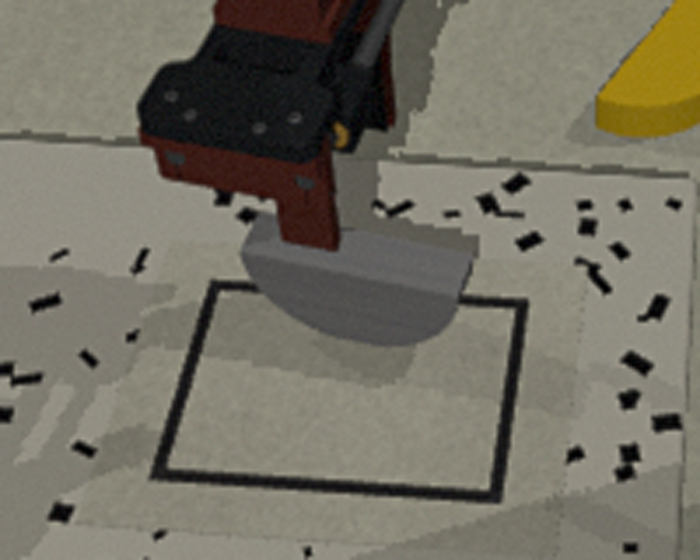

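Run:
```python
from h import *
im=shot('side','sidef')
cv2.imwrite('pics/sidefz.png',cv2.resize(im['color'][270:330,195:295,::-1],None,fx=8,fy=8,interpolation=cv2.INTER_CUBIC))
q=[ray(im,p,86) for p in [(213.7,280.9),(276.6,287.7),(274.3,298),(209.4,291.4)]]
print(np.round(q),np.mean(q,0))
print(proj(im,[582,288,36]))
```

```text
[[631. 237.  86.]
 [531. 238.  86.]
 [530. 258.  86.]
 [632. 259.  86.]] [580.96167219 248.06331858  86.        ]
[239.44705386 330.25382838]
```

View pics/sidefz.png

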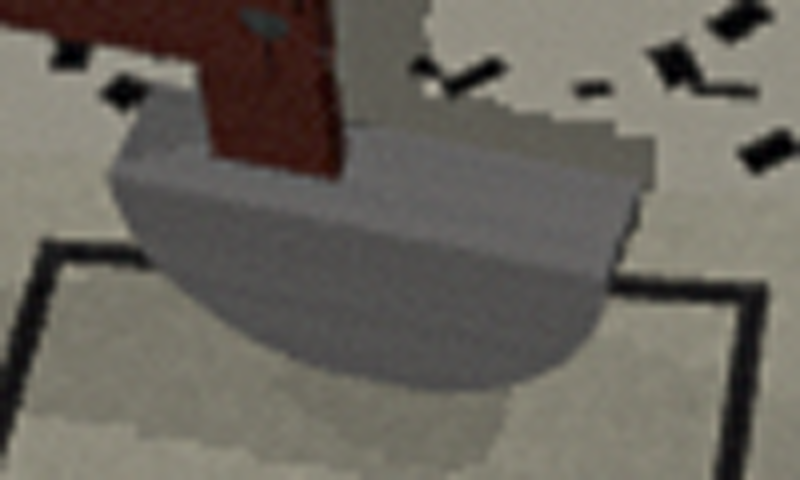

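The weight stands at about (581, 250), with the -y finger behind it. I open wide, lower to its top part and push it over towards +y.

Emit:
arm_command(deltas=[8.7, 0, 0, 0, 0, 0, 0, 8.7, 0, 0, 0, 0, 0, 0, 8.7, 0, 0, 0, 0, 0, 0, 8.7, 0, 0, -2, 0, 0, 0, 8.7, 0, 0, -2, 0, 0, 0, 8.7, 0, 0, -1.5, 0, 0, 0, 8.7, 0, 0, -0.4, 0, 0, 0, 8.7, 0, 1, 0, 0, 0, 0, 8.7, 0, 1, 0, 0, 0, 0, 8.7, 0, 0.5, 0, 0, 0, 0, 8.7, 0, 0, 0, 0, 0, 0])

```text
t: 11.1
ee_pos: [583.1, 279.0, 72.5]
ee_rot: [-2.106, 2.329, -0.001]
ft_force: [-0.4, -0.3, -0.1]
width: 86.7
```

Emit:
arm_command(deltas=[8.7, 0, 0.3, 0, 0, 0, 0, 8.7, 0, 0.3, 0, 0, 0, 0, 8.7, 0, 0.3, 0, 0, 0, 0, 8.7, 0, 0.3, 0, 0, 0, 0, 8.7, 0, 0.3, 0, 0, 0, 0])

```text
t: 11.6
ee_pos: [582.7, 292.5, 71.8]
ee_rot: [-2.105, 2.332, -0.0]
ft_force: [-0.9, -1.8, 2.3]
width: 87.2
```

Run:
```python
from h import *
im=shot('side','sidep')
cv2.imwrite('pics/sidepz.png',cv2.resize(im['color'][220:380,140:340,::-1],None,fx=3.5,fy=3.5,interpolation=cv2.INTER_CUBIC))
s=readout.sense();print(s['ee_pos'],s['width'],s['ft_force'])
```

```text
[582.78338265 293.18262546  71.79703297] 87.37271242704728 [ 0.346968    0.29013925 -0.19606732]
```

View pics/sidepz.png

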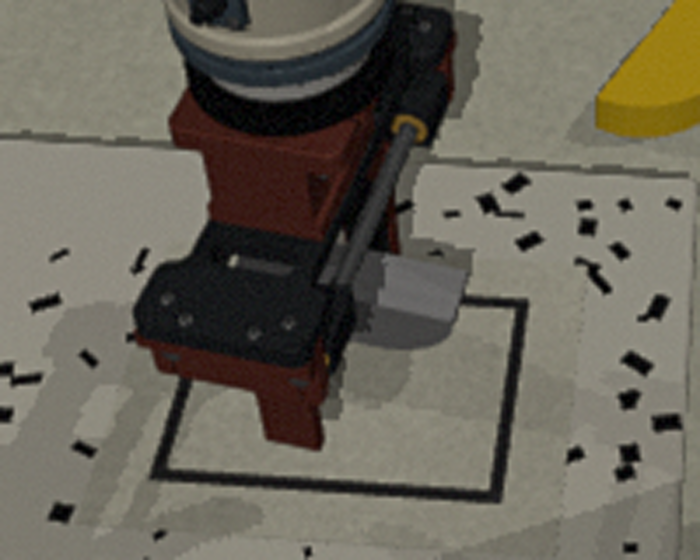

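It is beginning to lean, with the bottom edge staying put. I keep pushing.

Emit:
arm_command(deltas=[8.7, 0, 0.3, 0, 0, 0, 0, 8.7, 0, 0.3, 0, 0, 0, 0, 8.7, 0, 0.3, 0, 0, 0, 0, 8.7, 0, 0.3, 0, 0, 0, 0, 8.7, 0, 0, 0, 0, 0, 0])

```text
t: 12.15
ee_pos: [582.6, 305.1, 71.6]
ee_rot: [-2.106, 2.331, 0.0]
ft_force: [-0.1, -0.3, -1.2]
width: 86.9
```

Run:
```python
from h import *
im=shot('side','sideq')
cv2.imwrite('pics/sideqz.png',cv2.resize(im['color'][220:380,140:340,::-1],None,fx=3.5,fy=3.5,interpolation=cv2.INTER_CUBIC))
s=readout.sense();print(s['ee_pos'],s['width'],s['ft_force'])
```

```text
[582.54045013 304.87411384  71.58275392] 86.76477846383229 [-0.86633667  0.32303114 -0.44989566]
```

View pics/sideqz.png

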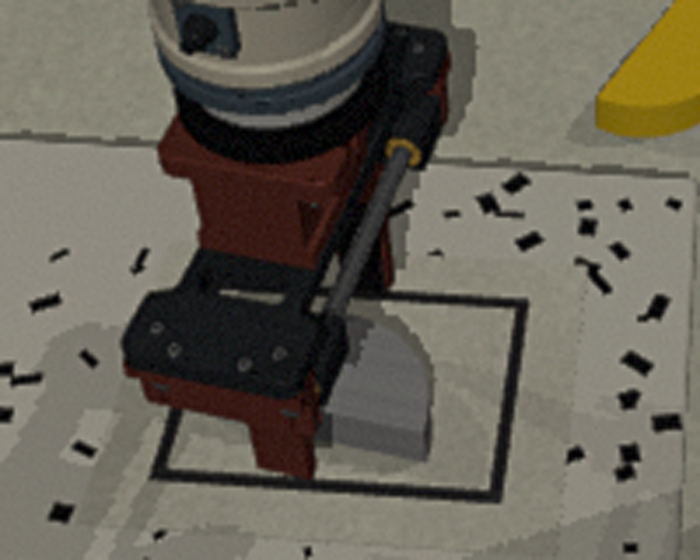

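It has fallen flat. I lift clear and back away towards -y to check.

Emit:
arm_command(deltas=[8.7, 0, 0, 2, 0, 0, 0, 8.7, 0, 0, 4, 0, 0, 0, 8.7, 0, 0, 4, 0, 0, 0, 8.7, 0, -4, 2, 0, 0, 0, 8.7, 0, -4.5, 0, 0, 0, 0, 8.7, 0, -4.5, 0, 0, 0, 0, 8.7, 0, -4.5, 0, 0, 0, 0, 8.7, 0, -4.5, 0, 0, 0, 0, 8.7, 0, -4, 0, 0, 0, 0, 8.7, 0, -2, 0, 0, 0, 0, 8.7, 0, 0, 0, 0, 0, 0, 8.7, 0, 0, 0, 0, 0, 0])

```text
t: 13.4
ee_pos: [582.6, 24.5, 191.7]
ee_rot: [-2.104, 2.333, 0.0]
ft_force: [0.3, -0.3, -0.4]
width: 86.8
```

Run:
```python
from h import *
for c,w in (('side',(177,335)),('top',(198,155))):
    im=shot(c,c+'z')
    for t in ('weight','flat','arch'):
      for r in eyes.masks_of(c,t):
        ys,xs=np.nonzero(r['pixels'])
        print(c,t,np.round(r['xy']),round(r['score'],2),len(xs),np.round(ray(im,r['xy'],50)))
    print('mid px',proj(im,[582,288,36]))
    x0,y0=(140,220) if c=='side' else (140,90)
    cv2.imwrite(f'pics/{c}zz.png',cv2.resize(im['color'][y0:y0+150,x0:x0+200,::-1],None,fx=4,fy=4,interpolation=cv2.INTER_CUBIC))
s=readout.sense();print(s['t'],s['ee_pos'],s['ft_force'])
```

```text
side weight [332. 241.] 0.81 1080 [459.  90.  50.]
side weight [230. 329.] 0.75 1969 [592. 298.  50.]
side weight [400. 178.] 0.75 873 [ 339. -110.   50.]
side flat [279. 155.] 0.57 703 [ 602. -157.   50.]
side flat [232. 333.] 0.28 2045 [589. 304.  50.]
side arch [357. 133.] 0.73 693 [ 438. -266.   50.]
mid px [239.44705386 330.25382838]
top weight [383. 261.] 0.63 767 [ 345. -159.   50.]
top weight [191. 157.] 0.59 828 [578. 298.  50.]
top weight [192. 111.] 0.17 19075 [689. 301.  50.]
top flat [399. 148.] 0.83 746 [ 614. -192.   50.]
top arch [440. 217.] 0.96 585 [ 451. -291.   50.]
mid px [197.37731242 156.32986717]
13.8 [582.59665704  25.26954427 191.6226054 ] [-0.12125357  0.58263378 -0.08160312]
```

View pics/topzz.png

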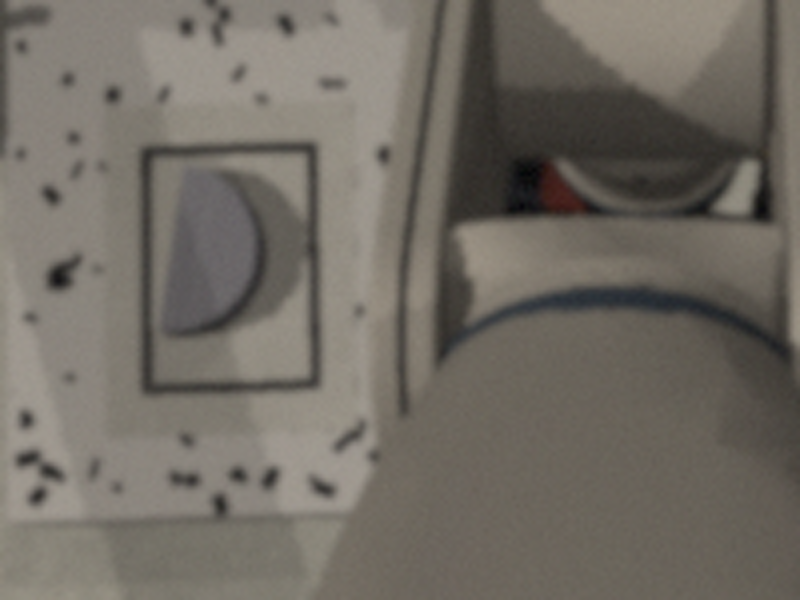

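View pics/sidezz.png

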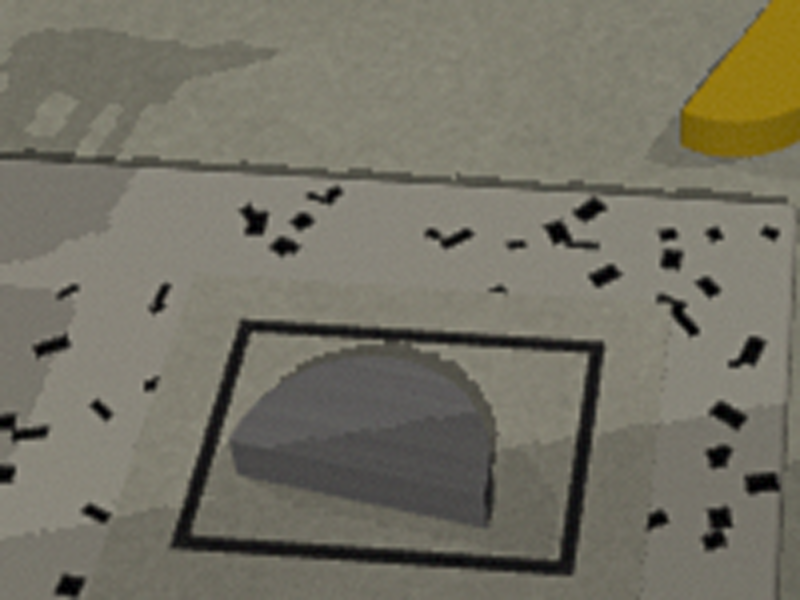

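View pics/sidez.png

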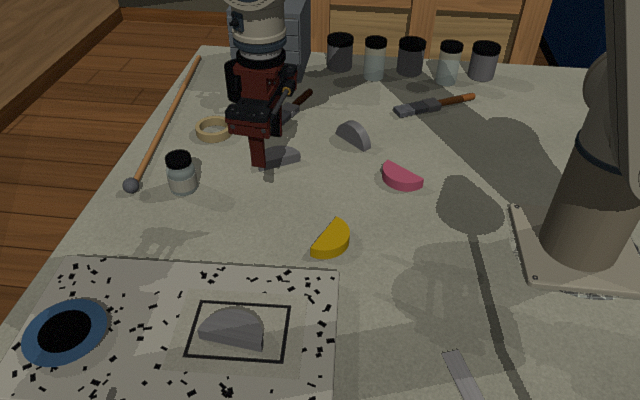

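Run:
```python
from h import *
im=eyes.get_image('top')
a,b,c=[ray(im,p,60) for p in [(185.75,132),(180.75,173.5),(205.5,154)]]
print(a,b,c,((a+b)/2+c)/2, np.linalg.norm(a-b), np.linalg.norm((a+b)/2-c))
im=eyes.get_image('side')
a,b,c=[ray(im,(140+p[0]/4,220+p[1]/4),60) for p in [(232,440),(490,490),(385,346)]]
print(a,b,c,((a+b)/2+c)/2)
```

```text
[634.74151478 310.7669814   60.        ] [536.4376724  317.58156663  60.        ] [583.8460408  262.22668707  60.        ] [584.71781719 288.20048054  60.        ] 98.53975846475763 51.97683874552591
[637.14289101 311.66987832  60.        ] [537.25832169 320.34276669  60.        ] [591.20775882 262.06340598  60.        ] [589.20418258 289.03486424  60.        ]
```

The origin comes out at about (585–589, 288–289) against the sheet's middle at (582, 288). That is well within 30 mm and it lies flat, so I hand in.

```bash
python3 -c "
from h import *
print(readout.sense()['t']); print(ctrl.close_job())"
```

```text
13.9
the job is handed in; nothing more can be done
None
```

I gripped the rocking weight and carried it to the sheet on its edge. I set it down about 37 mm short of the sheet's middle, released it, then pushed its top over with one finger. I handed the job in at about 14 s; it gives no verdict.

- **Position:** the weight lies flat inside the frame. Its middle is at about (585, 288) mm by the top camera and (589, 289) mm by the side camera. The sheet's middle is at (582, 288) mm, so it is 3–7 mm off. The two cameras differ by about 4 mm, because I read the outline points by hand.
- **Other weights:** the arch and flat weights were not touched, and the networks found them within about 3 pixels of where they started.
- **Arm:** it is clear at 190 mm height with no contact force. The highest force I read was about 14 N, when setting the weight down.

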